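# Put the dosing dipper back on the keeper-hook carousel

### The arm

A 6-joint arm with a two-finger parallel gripper is mounted at the origin on a cart in front of the work surface, level with it; the furniture and walls round the work are solid. World frame = base frame: x ahead of the robot, y to its left, z up, the work surface at z = 0. Lengths are in m, angles in rad, forces in N, time in s.
With the tool pointing down it reaches from about 0.3 to 0.875 m from the base axis. Payload 6.4 kg.
Tool frame: the origin (TCP) lies between the finger pads; the fingertips stand 17 mm ahead of it and the grasp point (between the pads) lies 2 mm behind it; z points along the fingers, y is the line along which they close (so a half turn about z gives the same grasp; the last joint's range is limited). The gripper opens to 85 mm and grips with 20 to 120 N. Pads are 22 mm wide; open, the fingers measure 114 mm over their backs; the gripper's body (76 mm by 85 mm) begins 54 mm behind the grasp point. The pads swing forward as they close: fully open they stand 13 mm farther back than shut.
Start: joints at [1.081, 0.181, 1.607, -0, 1.354, -0.206], TCP at [0.161, 0.552, 0.248] pointing down, gripper open.
Joint ranges: [-2.99, 2.99], [-0.89, 2.07], [0.3, 2.58], [-1.14, 4.28], [0, 2.63], [-3.12, 3.12]. Speed limits (rad/s): [2.57, 2.57, 3.01, 3.14, 3.14, 3.14].

### API

Orientations are given as a unit quaternion [x, y, z, w].
In Python, from station import ctrl gives the robot as it stands.
- The arm moves only by the shell command python3 -m creep 'ROWS'. ROWS is JSON, a list of rows, each a list of 7 numbers: the shift along the tool's x, y, z in cm, then the turn, a rotation vector about the tool's x, y, z in rad, then the opening, from -1 (shut) to 1 (fully open). In form: [[tx, ty, tz, ax, ay, az, jaw], ...]. A call has 1 to 10 rows; each row is the pose to reach, as a shift and turn from the pose commanded when the call began, along the tool's axes at that moment; what a row does not reach only later rows make up. A row lasts 1/10 s, in which the tool goes at most 50 mm and 8.59 degrees, less where a joint would pass 70% of its speed; a pose out of reach is approached as far as the arm can. A call with a gripper value outside its range is refused whole. The fingers move at their own pace and stop on an object; the grip force is fixed at half the most. Time passes only in rows, so rows that repeat a pose let the fingers close. It gives the time, the measured TCP pose, the force, the opening and the grip force at its end, in the units of the state.
- ctrl.sense(): the state, without advancing time (a new reading comes with each control period).
- ctrl.snapshot(name): name is "scene" or "top"; returns (picture, depth): 400x640x3 uint8, red, green, blue; 400x640 float32, m along the optical axis (not along the pixel's ray), 0 where there is no reading.
- ctrl.get_calibration(name): a dict with "fx", "fy", "cx", "cy" (pixels), "R" (3x3) and "t" (3): a world point X has camera coordinates R X + t. Camera axes: x right, y down, z forward; pixel columns grow to the right and rows downward; lengths in m; the calibration is good to about 2 mm. A picture is of the moment at which its call begins. get_calibration takes no time and is no camera call.
- ctrl.close_job(): hands the job in; it is judged then, once.
Trained networks look in the newest picture that a camera, given by its name, has taken for a name from the list of things; names that differ only in an ending like _2 or _b are one class to them, and where a whole thing is asked for, a point or a joint stands for the part that bears it (a point fixed in the world has none). Each returns a list of dicts, best first, with "score" (0 to 1); they miss things now and then, are a little off and sometimes report something else, mostly with a low value. They report only what shows in the picture. A call takes as long as a camera call.
- ctrl.outline_of(target, camera): "region" (400x640 bool, what is visible of it) and "centre" ([column, row] in pixels, amid what is visible of it).
The state is a dict: "time_s": time; "q": joint angles; "qd": joint speeds; "effort": joint torques, N m; "position": TCP position; "orientation": TCP orientation; "force": force on the tool from outside, world axes, zero at the start; "moment": the same for the moment, N m; "gripper_width": opening from 0.0 (shut) to 1.0 (fully open); "finger_force": force on a finger pad.
Only numpy, scipy, OpenCV 4.12 (cv2) and the standard library are available. Lean on these libraries where they do the work, as an engineer would, in place of code of your own. Each camera call takes 0.05 s, during which the arm holds its last target. There are 200 camera calls.

### The job

Put the dosing dipper that stands on the worktop back on the rack. Turn the carousel until its one empty hook has come round to face the robot, then hang the dipper there by its wire loop, pressing it down gently past the hook's spring keeper until the keeper has snapped shut above the loop, and let go. Do not knock the dipper over or shift the carton and the spray can beside it.

Things in the scene. Friction and masses are not known exactly. Their poses are not given: they have to be found in the camera images.
- rack: Tool carousel, 254 mm tall: fixed grey foot of 176 mm diameter, origin under its centre on the turning axis, axes as the robot's, so -x is the side facing the robot. Steel column with five hooks 72 degrees apart. Three dippers and a brush hang fast on four of them and turn along, all within 130 mm of the axis, bottoms 60 mm above the worktop
- hub_top (a point): Top of the turning column's 36 mm cap, on the axis, 254 mm high. The column turns either way without end on a stiff bearing: about 0.08 N m (1 N at a hook) moves it, and it stays where it is left, so a sideways touch on a hook turns it away
- free_hook (a point): Empty hook: middle of its bay's floor, 83 mm from the axis, 220.5 mm high; own -x points outwards. At first on the far side. U of 7 mm rod open at the top: arm from the column at 245 mm height, inner upright 69 mm and outer prong 99 mm from the axis (rod centres), prong top 250 mm high. Bay 24 mm long, 25 mm deep below the keeper's pivot
- keeper (a joint): Angle of the empty hook's spring keeper, a 4 mm rod across the bay's mouth, pivoted 68 mm from the axis, 245.5 mm high, free end at the prong. 0 = shut (level), 1.35 = fully down in the bay; it cannot swing up. A bar pressed down on its outer half (84 to 91 mm from the axis) with about 2 to 5 N swings it down; it snaps shut above the bar only when the bar is within 1 to 4 mm of the bay's floor
- dipper: Steel measuring dipper, about 130 g, upright on the worktop: cup of 54 mm diameter and 52 mm height, handle of 6 mm rod bent to a long upright loop. Origin under the cup's centre, z up; the loop lies in the plane x = +30 mm, legs at y = -14 and +14 mm (34 mm over the outsides), top of its bar 155 mm high. Opening 22 mm wide, from cup rim to bar
- loop_top (a point): Middle of the underside of the dipper's top bar, 149 mm above the cup's underside; axes as the dipper
- powder_box: Upright carton, 53 x 97 x 152 mm, beside the work; origin under its centre
- spray_can: Spray can, 52 mm diameter, 171 mm tall; origin under its centre

How it is judged:
On the way:
1. the empty hook has been turned to the side facing the robot (it points straight back along -x within 40 degrees) (x of free_hook in the frame of rack below -0.063 m), for 0.2 s.
At the end, for the whole second after the job is handed in: Empty hook on the robot's side (pointing along -x within 40 degrees); the dipper's bar in its bay, underside within 8 mm above the bay floor, within 16 mm along and 12 mm across the hook; keeper shut (under 0.15 rad); dipper hanging, at most swinging a little (under 0.5 m/s) (x of free_hook in the frame of rack below -0.063 m and x of loop_top in the frame of free_hook between -0.016 and 0.016 m and y of loop_top in the frame of free_hook between -0.012 and 0.012 m and z of loop_top in the frame of free_hook between -0.006 and 0.008 m and value of joint keeper below 0.15 rad and linear speed of dipper below 0.5 m/s); the robot touches nothing.
It fails at once if the rack is pushed or pressed with more than 30 N, by the robot or through the dipper (contact force between any of the arm, the fingers, dipper and rack above 30 N).
It fails at once if the dipper is knocked over (leans more than 60 degrees) (angle between dipper's own z axis and vertical above 1.05 rad).
It fails at once if the carton or the spray can is moved by more than 25 mm (distance of any of powder_box, spray_can from where it was at the start of the episode above 0.025 m).
It also fails if it takes over 67 s, if anything falls off the work surface, if the arm or the gripper's body presses on something with over 40 N, if the wrist force passes 120 N, or if a joint passes its speed limit or range.

## Working session

There is one attempt and no reset: what is moved stays moved. The work goes in short steps, Python scripts to look and compute and a shell command to move; the robot and the scene stay as the last step left them, time stands still between calls to the robot, and variables do not carry over. Pictures are saved under pics/ and viewed, at most 10 in all, crops included, and the job is handed in when it is done.

```bash
mkdir -p pics; ls; cat > h.py <<'E'
import numpy as np, cv2
from station import ctrl
from scipy.spatial.transform import Rotation as Rn
def cloud(cam,d):
    k=ctrl.get_calibration(cam);v,u=np.mgrid[0:400,0:640]
    P=np.stack([(u-k['cx'])/k['fx']*d,(v-k['cy'])/k['fy']*d,d],-1)
    return (P-np.array(k['t']))@np.array(k['R'])
def proj(cam,X):
    k=ctrl.get_calibration(cam);c=np.array(k['R'])@np.array(X)+np.array(k['t'])
    return c[0]/c[2]*k['fx']+k['cx'],c[1]/c[2]*k['fy']+k['cy']
E
python3 - <<'E'
from h import *
s=ctrl.sense();print(s['position'],s['orientation'],s['gripper_width'])
for c in('scene','top'):
    im,d=ctrl.snapshot(c);cv2.imwrite(f'pics/{c}0.png',im[...,::-1]);W=cloud(c,d)
    np.savez(f'{c}0.npz',im=im,d=d)
    k=ctrl.get_calibration(c);print(c,-np.array(k['R']).T@k['t'],k['fx'])
    for t in('rack','hub_top','free_hook','keeper','dipper','powder_box','spray_can'):
        for o in ctrl.outline_of(t,c)[:2]:
            p=W[o['region']&(d>0)]
            print(t,round(o['score'],2),np.round(o['centre']),o['region'].sum(),np.round(np.percentile(p,[3,50,97],axis=0),3).tolist() if len(p) else '')
E
```

```text
pics
[0.16073735 0.55153119 0.24739668] [ 1.41440672e-01  9.89946348e-01 -8.21343176e-04 -2.99167600e-04] 1.0025946324366886
scene [-0.09466286  0.01045626  0.68458419] 386.5588938334043
rack 0.88 [271. 249.] 8740 [[0.402, 0.017, 0.0], [0.48, 0.113, 0.097], [0.693, 0.222, 0.249]]
hub_top 0.7 [270. 231.] 5947 [[0.401, 0.014, 0.015], [0.485, 0.111, 0.119], [0.671, 0.223, 0.249]]
free_hook 0.9 [269. 234.] 6127 [[0.401, 0.015, 0.001], [0.486, 0.113, 0.118], [0.725, 0.229, 0.249]]
free_hook 0.37 [376. 267.] 846 [[0.452, -0.13, 0.005], [0.495, -0.107, 0.039], [0.509, -0.084, 0.145]]
dipper 0.94 [376. 269.] 980 [[0.453, -0.132, 0.0], [0.497, -0.108, 0.039], [0.598, -0.084, 0.15]]
powder_box 0.73 [377. 209.] 2219 [[0.592, -0.163, 0.01], [0.604, -0.121, 0.108], [0.644, -0.076, 0.151]]
spray_can 0.85 [388. 174.] 413 [[0.665, -0.173, 0.133], [0.674, -0.148, 0.161], [0.704, -0.129, 0.173]]
top [0.36537317 0.08419079 1.00243333] 371.4624713863132
rack 0.71 [283. 261.] 4897 [[0.407, 0.016, 0.011], [0.491, 0.113, 0.077], [0.563, 0.221, 0.251]]
hub_top 0.93 [279. 258.] 2700 [[0.405, 0.008, 0.041], [0.496, 0.115, 0.121], [0.546, 0.225, 0.252]]
free_hook 0.79 [279. 256.] 2714 [[0.405, 0.008, 0.04], [0.496, 0.114, 0.121], [0.545, 0.226, 0.252]]
dipper 0.83 [360. 216.] 492 [[0.457, -0.132, -0.002], [0.489, -0.112, 0.022], [0.522, -0.084, 0.152]]
powder_box 0.65 [344. 165.] 1406 [[0.594, -0.165, 0.015], [0.614, -0.118, 0.146], [0.654, -0.075, 0.151]]
spray_can 0.9 [340. 135.] 530 [[0.666, -0.171, 0.084], [0.681, -0.145, 0.163], [0.707, -0.128, 0.172]]
```

```bash
python3 - <<'E'
from h import *
a=np.load('scene0.npz');b=np.load('top0.npz')
A=cv2.resize(a['im'][150:350,170:430],None,fx=3,fy=3,interpolation=2)
B=cv2.resize(b['im'][110:310,220:400],None,fx=3,fy=3,interpolation=2)
cv2.imwrite('pics/a.png',A[...,::-1]);cv2.imwrite('pics/b.png',B[...,::-1])
W=cloud('top',b['d']);m=(W[...,2]>.2)&(abs(W[...,0]-.49)<.15)&(abs(W[...,1]-.11)<.15)&(b['d']>0)
v,u=np.nonzero(m)
for lo,hi in((.2,.235),(.235,.248),(.248,.27)):
    q=W[m];q=q[(q[:,2]>lo)&(q[:,2]<hi)];print(lo,len(q),np.median(q,0).round(3))
for n,c in(('scene',a),('top',b)):
    W=cloud(n,c['d']);m=(W[...,2]>.1)&(W[...,2]<.165)&(abs(W[...,0]-.49)<.06)&(abs(W[...,1]+.11)<.04)
    print(n,np.nonzero(m)[0].mean(),np.nonzero(m)[1].mean());print(W[m].round(3).tolist()[:25])
    m=(W[...,2]>.04)&(W[...,2]<.065)&(abs(W[...,0]-.49)<.06)&(abs(W[...,1]+.11)<.05);print(W[m].min(0),W[m].max(0))
E
```

```text
0.2 306 [0.503 0.153 0.22 ]
0.235 536 [0.499 0.109 0.246]
0.248 369 [0.492 0.112 0.25 ]
scene 228.20149253731344 373.85820895522386
[[0.509, -0.099, 0.154], [0.509, -0.101, 0.154], [0.51, -0.103, 0.154], [0.509, -0.105, 0.154], [0.509, -0.107, 0.154], [0.509, -0.109, 0.155], [0.506, -0.092, 0.154], [0.505, -0.094, 0.155], [0.506, -0.096, 0.154], [0.507, -0.099, 0.153], [0.506, -0.101, 0.154], [0.507, -0.103, 0.153], [0.508, -0.105, 0.152], [0.505, -0.109, 0.155], [0.508, -0.111, 0.153], [0.503, -0.09, 0.154], [0.505, -0.092, 0.153], [0.503, -0.094, 0.154], [0.506, -0.097, 0.151], [0.503, -0.098, 0.154], [0.506, -0.101, 0.151], [0.504, -0.102, 0.154], [0.506, -0.105, 0.151], [0.507, -0.107, 0.151], [0.506, -0.109, 0.152]]
[ 0.4507197  -0.13432181  0.04004766] [ 0.51137963 -0.08262762  0.06429254]
top 203.77777777777777 357.8333333333333
[[0.513, -0.112, 0.149], [0.513, -0.115, 0.145], [0.512, -0.108, 0.152], [0.511, -0.11, 0.153], [0.51, -0.114, 0.148], [0.511, -0.117, 0.141], [0.511, -0.105, 0.154], [0.509, -0.107, 0.156], [0.508, -0.109, 0.156], [0.508, -0.113, 0.147], [0.511, -0.1, 0.15], [0.51, -0.102, 0.152], [0.508, -0.103, 0.156], [0.508, -0.107, 0.149], [0.51, -0.113, 0.129], [0.509, -0.115, 0.13], [0.51, -0.096, 0.154], [0.509, -0.098, 0.154], [0.507, -0.1, 0.155], [0.507, -0.103, 0.15], [0.512, -0.113, 0.114], [0.51, -0.114, 0.121], [0.509, -0.093, 0.153], [0.508, -0.095, 0.155], [0.506, -0.097, 0.155]]
[ 0.45332727 -0.13590302  0.04030419] [ 0.51210421 -0.08239917  0.05761199]
```

View pics/a.png

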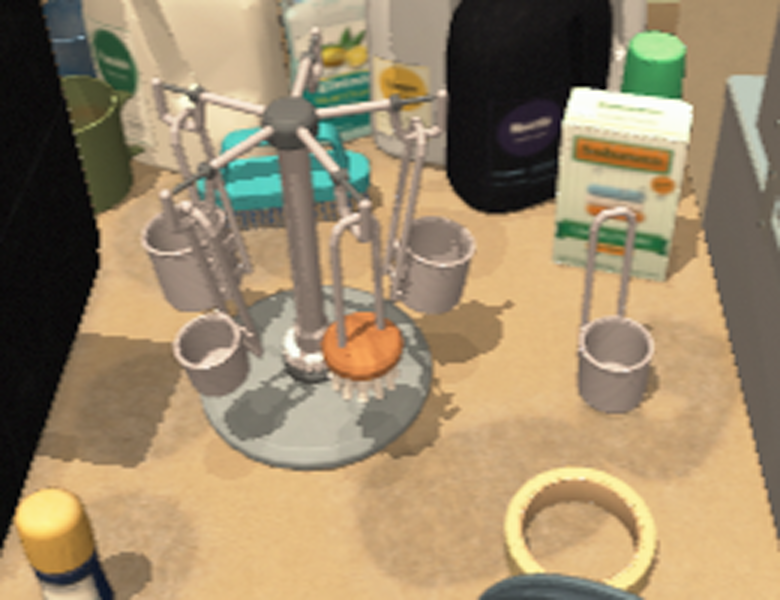

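View pics/b.png

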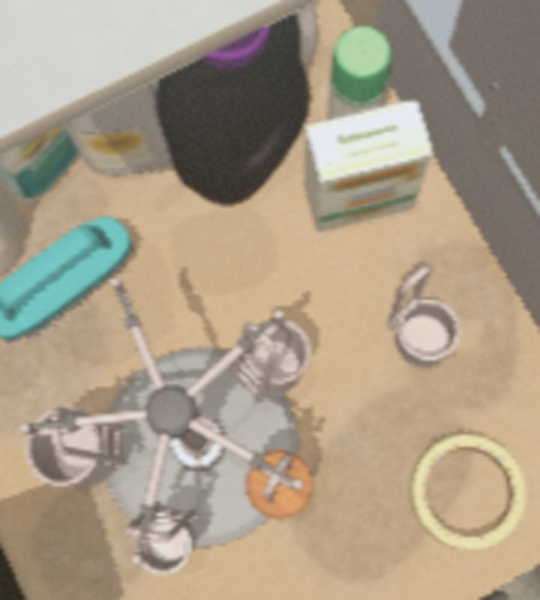

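```bash
python3 - <<'E'
from h import *
a=np.load('scene0.npz');b=np.load('top0.npz')
Wa=cloud('scene',a['d']);Wb=cloud('top',b['d'])
for n,c,W in(('s',a,Wa),('t',b,Wb)):
    m=(W[...,2]>.246)&(np.hypot(W[...,0]-.492,W[...,1]-.112)<.025)&(c['d']>0);q=W[m]
    if len(q)>5:
        (x,y),r=cv2.minEnclosingCircle(q[:,:2].astype(np.float32));print(n,'cap',len(q),q.mean(0).round(4),x,y,r,q[:,2].max())
    # cup rim
    m=(W[...,2]>.042)&(W[...,2]<.058)&(abs(W[...,0]-.48)<.05)&(abs(W[...,1]+.11)<.05);q=W[m];(x,y),r=cv2.minEnclosingCircle(q[:,:2].astype(np.float32));print('cup',x,y,r)
    m=(W[...,2]>.145)&(W[...,2]<.165)&(abs(W[...,0]-.5)<.03)&(abs(W[...,1]+.11)<.04);q=W[m];print('bar',len(q),q.mean(0),cv2.fitLine(q[:,:2].astype(np.float32),2,0,.01,.01).ravel(),np.percentile(q[:,1],[3,97]))
    hi=W[(W[...,2]>.27)&(c['d']>0)&(W[...,0]<.8)];h=np.unique((hi/.08).round(),axis=0)*.08;print(len(hi),h.round(2).tolist()[:60])
A=(.492,.112)
q=np.vstack([W[(W[...,2]>.238)&(W[...,2]<.256)] for W in(Wa,Wb)]);d=q[:,:2]-A;r=np.hypot(*d.T);k=(r>.025)&(r<.062)
t=np.degrees(np.arctan2(d[k,1],d[k,0]));hh,_=np.histogram(t,bins=72,range=(-180,180));print([(int(-180+5*i),int(v)) for i,v in enumerate(hh) if v>5])
E
```

```text
s cap 222 [0.4855 0.1124 0.2507] 0.49208253622055054 0.11106973141431808 0.02487676590681076 0.2544507761245604
cup 0.48133108019828796 -0.10575512796640396 0.030750783160328865
bar 42 [ 0.50576564 -0.09939199  0.15139174] [ 0.22692902 -0.9739113   0.5057656  -0.09939199] [-0.11337699 -0.08712546]
104261 [[0.0, 0.0, 0.4], [0.0, 0.08, 0.4], [0.08, -0.24, 0.24], [0.08, -0.24, 0.32], [0.08, -0.24, 0.4], [0.08, -0.24, 0.48], [0.08, -0.08, 0.32], [0.08, -0.08, 0.4], [0.08, 0.0, 0.32], [0.08, 0.0, 0.4], [0.08, 0.08, 0.4], [0.16, -0.24, 0.24], [0.16, -0.24, 0.32], [0.16, -0.24, 0.4], [0.16, -0.24, 0.48], [0.16, -0.24, 0.56], [0.24, -0.24, 0.24], [0.24, -0.24, 0.32], [0.24, -0.24, 0.4], [0.24, -0.24, 0.48], [0.24, -0.24, 0.56], [0.24, -0.24, 0.64], [0.24, 0.32, 0.24], [0.24, 0.32, 0.32], [0.24, 0.4, 0.24], [0.24, 0.4, 0.32], [0.24, 0.48, 0.24], [0.24, 0.48, 0.32], [0.32, -0.24, 0.24], [0.32, -0.24, 0.32], [0.32, -0.24, 0.4], [0.32, -0.24, 0.48], [0.32, -0.24, 0.56], [0.32, -0.24, 0.64], [0.32, 0.32, 0.24], [0.32, 0.32, 0.32], [0.32, 0.32, 0.4], [0.32, 0.4, 0.24], [0.32, 0.4, 0.32], [0.32, 0.
[... 1373 characters left out ...]
4, 0.32], [0.32, 0.4, 0.4], [0.4, -0.24, 0.24], [0.4, -0.24, 0.32], [0.4, -0.24, 0.4], [0.4, -0.24, 0.48], [0.4, -0.24, 0.56], [0.4, -0.24, 0.64], [0.4, -0.24, 0.72], [0.4, 0.32, 0.24], [0.4, 0.32, 0.32], [0.4, 0.32, 0.4], [0.4, 0.4, 0.4], [0.4, 0.48, 0.32], [0.4, 0.48, 0.4], [0.4, 0.56, 0.32], [0.48, -0.24, 0.24], [0.48, -0.24, 0.32], [0.48, -0.24, 0.4], [0.48, -0.24, 0.48], [0.48, -0.24, 0.56], [0.48, -0.24, 0.64], [0.48, -0.24, 0.72], [0.48, 0.32, 0.24], [0.48, 0.32, 0.32], [0.48, 0.32, 0.4], [0.48, 0.4, 0.32], [0.48, 0.4, 0.4]]
[(-160, 21), (-155, 58), (-150, 35), (-85, 55), (-80, 61), (-75, 13), (-10, 17), (-5, 54), (0, 29), (65, 24), (70, 56), (75, 42), (135, 37), (140, 84), (145, 12)]
```

```bash
cat >> h.py <<'E'
from scipy.optimize import least_squares
def hubfit(clouds,th0,c0=(.492,.112),fixc=False):
    q=np.vstack([W[(W[...,2]>.238)&(W[...,2]<.2535)] for W in clouds])[:,:2]
    q=q[(np.hypot(*(q-c0).T)>.028)&(np.hypot(*(q-c0).T)<.075)]
    def f(p):
        c=c0 if fixc else p[1:]
        d=q-c;t=np.arctan2(d[:,1],d[:,0])-p[0];s=2*np.pi/5
        t=(t+s/2)%s-s/2
        return np.hypot(*d.T)*np.sin(t)
    s=least_squares(f,[th0] if fixc else [th0,*c0],loss='soft_l1',f_scale=.003)
    return np.degrees(s.x[0]),s.x[1:],len(q),np.median(abs(f(s.x)))
E
python3 - <<'E'
from h import *
a=np.load('scene0.npz');b=np.load('top0.npz')
Wa=cloud('scene',a['d']);Wb=cloud('top',b['d'])
for w in([Wa],[Wb],[Wa,Wb]): print(hubfit(w,-.05))
for W in(Wa,Wb):
    q=W[(W[...,2]>.2515)&(np.hypot(W[...,0]-.492,W[...,1]-.112)<.03)];print(len(q),q.mean(0),q.min(0),q.max(0))
E
```

```text
(np.float64(-3.7531908511467216), array([0.48709067, 0.11409387]), 433, np.float64(0.0014861684463643291))
(np.float64(-3.724740207417426), array([0.49005354, 0.11343389]), 421, np.float64(0.0018547307634175423))
(np.float64(-3.7658380953766533), array([0.48845169, 0.11370439]), 854, np.float64(0.0018761278093499686))
106 [0.48764546 0.11445258 0.25282901] [0.4731188  0.10122852 0.25152004] [0.50286909 0.12964343 0.25445078]
108 [0.48983447 0.11405026 0.25259521] [0.47639778 0.10086389 0.25151054] [0.50381882 0.12763673 0.25603234]
```

View pics/scene0.png

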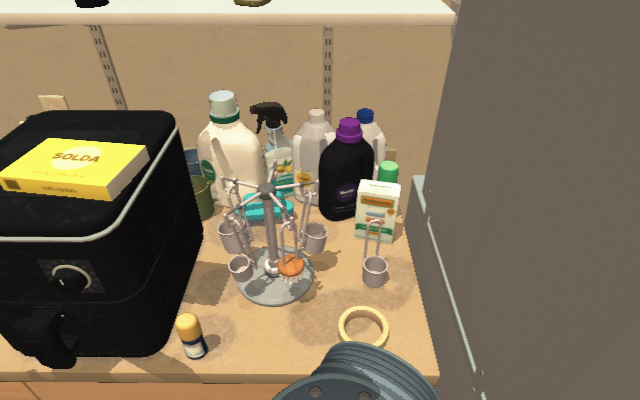

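```bash
python3 - <<'E'
from h import *
for n in('scene','top'):
    W=cloud(n,np.load(n+'0.npz')['d'])
    for lo,hi in((.0,.1),(.1,.2),(.2,.3),(.3,.45)):
        m=(W[...,1]>.23)&(W[...,2]>lo+.01)&(W[...,2]<hi)&(W[...,0]<.6)
        if m.any():
            q=W[m];print(n,lo,len(q),np.percentile(q,[1,25,50,75,99],axis=0).round(3).tolist())
s=ctrl.sense();R=Rn.from_quat(s['orientation']);print(R.as_matrix().round(3))
T=Rn.from_matrix([[-1,0,0],[0,1,0],[0,0,-1]]);print((R.inv()*T).as_rotvec())
E
```

```text
scene 0.0 5869 [[0.226, 0.232, 0.011], [0.279, 0.301, 0.041], [0.285, 0.319, 0.065], [0.36, 0.411, 0.084], [0.586, 0.56, 0.099]]
scene 0.1 9051 [[0.225, 0.299, 0.111], [0.278, 0.301, 0.137], [0.28, 0.366, 0.16], [0.34, 0.434, 0.176], [0.584, 0.532, 0.199]]
scene 0.2 9297 [[0.259, 0.299, 0.211], [0.279, 0.3, 0.236], [0.285, 0.323, 0.258], [0.378, 0.388, 0.278], [0.586, 0.483, 0.299]]
scene 0.3 17934 [[0.281, 0.297, 0.311], [0.329, 0.328, 0.339], [0.373, 0.382, 0.341], [0.481, 0.436, 0.367], [0.595, 0.572, 0.369]]
top 0.0 998 [[0.288, 0.231, 0.011], [0.348, 0.299, 0.047], [0.426, 0.3, 0.067], [0.51, 0.3, 0.085], [0.597, 0.319, 0.1]]
top 0.1 1544 [[0.289, 0.234, 0.111], [0.361, 0.299, 0.134], [0.437, 0.3, 0.157], [0.518, 0.3, 0.18], [0.596, 0.317, 0.199]]
top 0.2 2256 [[0.291, 0.298, 0.211], [0.361, 0.299, 0.235], [0.435, 0.299, 0.259], [0.514, 0.3, 0.28], [0.596, 0.315, 0.299]]
top 0.3 24848 [[0.32, 0.299, 0.312], [0.42, 0.346, 0.34], [0.479, 0.41, 0.341], [0.537, 0.492, 0.367], [0.597, 0.582, 0.37]]
[[-0.96  0.28  0.  ]
 [ 0.28  0.96 -0.  ]
 [-0.   -0.   -1.  ]]
[-1.25692475e-05  2.15323626e-05 -2.83745231e-01]
```

```bash
python3 -m creep '[[0,0,-4,0,0,-0.14,-1],[0,0,-8,0,0,-0.284,-1],[0,0,-12,0,0,-0.284,-1],[0,0,-16,0,0,-0.284,-1],[0,0,-19,0,0,-0.284,-1],[0,0,-21,0,0,-0.284,-1],[0,0,-21,0,0,-0.284,-1]]'
python3 - <<'E'
from h import *
W=cloud('top',np.load('top0.npz')['d']);q=W[(W[...,2]>.38)&(W[...,1]>-.2)&(W[...,1]<.3)&(W[...,0]>.4)]
print(len(q),q.min(0) if len(q) else 0)
q=q[np.argsort(q[:,0])[:4000:400]];print(q.round(2).tolist())
E
```

```text
time_s: 1.5
position: [0.1614, 0.5528, 0.4621]
orientation: [-0.0, 1.0, 0.003, 0.002]
force: [0.2, 0.2, 0.4]
gripper_width: -0.003
finger_force: 0.0
56677 [ 0.58810052 -0.19998574  0.51113014]
[[0.59, 0.17, 0.8], [0.59, 0.12, 0.52], [0.59, 0.15, 0.8], [0.59, 0.18, 0.8], [0.59, 0.19, 0.52], [0.59, -0.14, 0.52], [0.59, 0.18, 0.79], [0.59, 0.16, 0.53], [0.59, 0.12, 0.8], [0.59, 0.18, 0.8]]
```

```bash
python3 -m creep '[[-2,-3,0,0,0,0,-1],[-5,-7,0,0,0,0,-1],[-8,-10,0,0,0,0,-1],[-12,-14,0,0,0,0,-1],[-15,-18,0,0,0,0,-1],[-18,-22,0,0,0,0,-1],[-22,-26,0,0,0,0,-1],[-25,-31,0,0,0,0,-1],[-28,-35,0,0,0,0,-1],[-31.6,-39.2,0,0,0,0,-1]]' && python3 -m creep '[[0,0,0,0,0,0,-1],[0,0,0,0,0,0,-1],[0,0,0,0,0,0,-1]]'
```

```text
time_s: 2.5
position: [0.4608, 0.1785, 0.4567]
orientation: [-0.0, 1.0, -0.0, -0.001]
force: [1.1, 0.4, 0.8]
gripper_width: 0.001
finger_force: 0.0
time_s: 2.8
position: [0.4598, 0.181, 0.4574]
orientation: [-0.0, 1.0, 0.0, -0.001]
force: [-0.0, 0.3, -0.5]
gripper_width: -0.0
finger_force: 0.0
```

```bash
python3 -m creep '[[-1.7,-2,2,0,0,0,-1],[-1.7,-2,6,0,0,0,-1],[-1.7,-2,10,0,0,0,-1],[-1.7,-2,13,0,0,0,-1],[-1.7,-2,16,0,0,0,-1],[-1.7,-2,18,0,0,0,-1],[-1.7,-2,19.5,0,0,0,-1],[-1.7,-2,20.5,0,0,0,-1],[-1.7,-2,21,0,0,0,-1],[-1.7,-2,21,0,0,0,-1]]'
python3 - <<'E'
import numpy as np
C=(.489,.114)
# list of tool rows (cm) relative to start at 104deg
for t in range(104,315,6):
    a=np.radians(t);x=C[0]+.048*np.cos(a);y=C[1]+.048*np.sin(a);print(t,round(-(x-.477)*100,1),round((y-.161)*100,1),end=' | ')
E
```

```text
time_s: 3.8
position: [0.477, 0.1611, 0.2481]
orientation: [-0.001, 1.0, 0.0, -0.0]
force: [0.3, -0.8, -0.4]
gripper_width: 0.005
finger_force: 0.0
104 -0.0 -0.0 | 110 0.4 -0.2 | 116 0.9 -0.4 | 122 1.3 -0.6 | 128 1.8 -0.9 | 134 2.1 -1.2 | 140 2.5 -1.6 | 146 2.8 -2.0 | 152 3.0 -2.4 | 158 3.3 -2.9 | 164 3.4 -3.4 | 170 3.5 -3.9 | 176 3.6 -4.4 | 182 3.6 -4.9 | 188 3.6 -5.4 | 194 3.5 -5.9 | 200 3.3 -6.3 | 206 3.1 -6.8 | 212 2.9 -7.2 | 218 2.6 -7.7 | 224 2.3 -8.0 | 230 1.9 -8.4 | 236 1.5 -8.7 | 242 1.1 -8.9 | 248 0.6 -9.2 | 254 0.1 -9.3 | 260 -0.4 -9.4 | 266 -0.9 -9.5 | 272 -1.4 -9.5 | 278 -1.9 -9.5 | 284 -2.4 -9.4 | 290 -2.8 -9.2 | 296 -3.3 -9.0 | 302 -3.7 -8.8 | 308 -4.2 -8.5 | 314 -4.5 -8.2 |
```

```bash
python3 -m creep '[[0.4,-0.2,0,0,0,0,-1],[0.9,-0.4,0,0,0,0,-1],[1.3,-0.6,0,0,0,0,-1],[1.8,-0.9,0,0,0,0,-1],[2.1,-1.2,0,0,0,0,-1],[2.5,-1.6,0,0,0,0,-1],[2.8,-2.0,0,0,0,0,-1],[3.0,-2.4,0,0,0,0,-1],[3.3,-2.9,0,0,0,0,-1],[3.4,-3.4,0,0,0,0,-1]]'
python3 - <<'E'
from h import *
Ws=[]
for c in('scene','top'):
    im,d=ctrl.snapshot(c);cv2.imwrite(f'pics/{c}1.png',im[...,::-1]);Ws.append(cloud(c,d))
for th in(0,.4,.8):print(hubfit(Ws,th,(.489,.114),True))
E
```

```text
time_s: 4.8
position: [0.443, 0.1262, 0.2481]
orientation: [-0.0, 1.0, 0.0, -0.0]
force: [1.8, 3.2, -1.3]
gripper_width: -0.002
finger_force: 1.3
(np.float64(-30.596719586274286), array([], dtype=float64), 384, np.float64(0.003547008828926235))
(np.float64(41.403273148794675), array([], dtype=float64), 384, np.float64(0.003547015899906119))
(np.float64(41.403273148794675), array([], dtype=float64), 384, np.float64(0.003547015899906119))
```

```bash
python3 -m creep '[[0.1,-0.5,0,0,0,0,-1],[0.2,-1.0,0,0,0,0,-1],[0.2,-1.5,0,0,0,0,-1],[0.2,-2.0,0,0,0,0,-1],[0.1,-2.5,0,0,0,0,-1],[-0.1,-2.9,0,0,0,0,-1],[-0.3,-3.4,0,0,0,0,-1],[-0.5,-3.8,0,0,0,0,-1],[-0.8,-4.3,0,0,0,0,-1],[-1.1,-4.6,0,0,0,0,-1]]' && python3 -m creep '[[-0.4,-0.4,0,0,0,0,-1],[-0.8,-0.7,0,0,0,0,-1],[-1.2,-0.9,0,0,0,0,-1],[-1.7,-1.2,0,0,0,0,-1],[-2.2,-1.3,0,0,0,0,-1],[-2.7,-1.4,0,0,0,0,-1],[-3.2,-1.5,0,0,0,0,-1],[-3.7,-1.5,0,0,0,0,-1],[-4.2,-1.5,0,0,0,0,-1],[-4.7,-1.4,0,0,0,0,-1]]'
python3 - <<'E'
from h import *
Ws=[]
for c in('scene','top'):
    im,d=ctrl.snapshot(c);cv2.imwrite(f'pics/{c}2.png',im[...,::-1]);Ws.append(cloud(c,d))
    cv2.imwrite(f'pics/{c}2c.png',cv2.resize(im[150:350,170:430] if c=='scene' else im[110:310,220:400],None,fx=3,fy=3,interpolation=2)[...,::-1])
for th in(2.4,2.8,3.2):print(hubfit(Ws,th,(.489,.114),True))
E
```

```text
time_s: 5.9
position: [0.4546, 0.0799, 0.2482]
orientation: [0.0, 1.0, -0.0, -0.0]
force: [-2.0, 2.6, -1.3]
gripper_width: 0.003
finger_force: 1.0
time_s: 6.9
position: [0.5018, 0.0663, 0.2483]
orientation: [-0.0, 1.0, -0.0, -0.0]
force: [-4.1, 0.5, -0.2]
gripper_width: -0.001
finger_force: 1.3
(np.float64(158.22122199107767), array([], dtype=float64), 645, np.float64(0.0026170605382200215))
(np.float64(158.22122213910563), array([], dtype=float64), 645, np.float64(0.002617060377856746))
(np.float64(14.221222896819475), array([], dtype=float64), 645, np.float64(0.0026170595570021177))
```

View pics/scene2c.png

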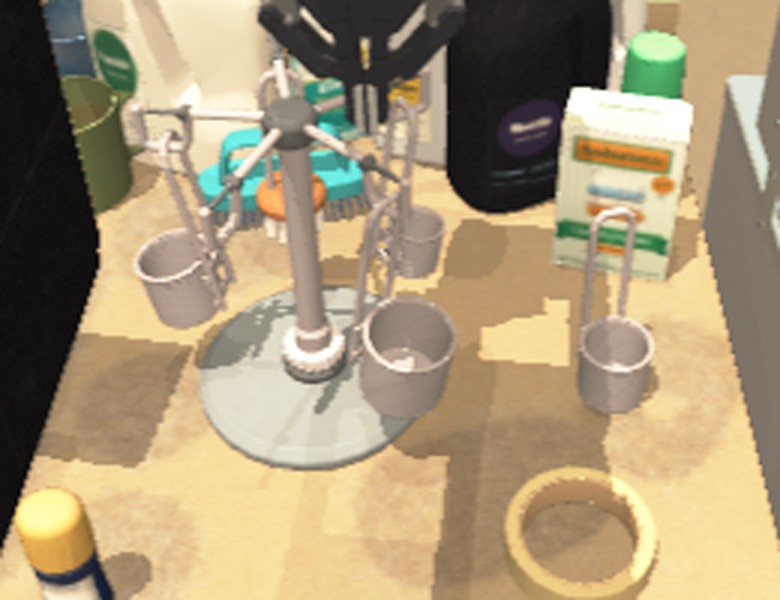

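```bash
python3 -m creep '[[-0.4,0.2,0,0,0,0,-1],[-0.9,0.4,0,0,0,0,-1],[-1.3,0.6,0,0,0,0,-1],[-1.6,0.8,0,0,0,0,-1],[-1.6,0.8,0,0,0,0,-1],[-1.0,0.4,0,0,0,0,-1],[-1.0,0.4,-2,0,0,0,-1],[-1.0,0.2,-5,0,0,0,-1],[-1.0,-2,-6,0,0,0,-1],[-1.0,-6,-6,0,0,0,-1]]' && python3 -m creep '[[0,-3,0,0,0,0,-1],[1,-6,0,0,0,0,-1],[2,-9,0,0,0,0,-1],[2,-10,0,0,0,0,-1],[2,-10,0,0,0,0,-1]]'
python3 - <<'E'
from h import *
Ws=[]
for c in('scene','top'):
    im,d=ctrl.snapshot(c);cv2.imwrite(f'pics/{c}3.png',im[...,::-1]);Ws.append(cloud(c,d))
    cv2.imwrite(f'pics/{c}3c.png',cv2.resize(im[150:350,170:430] if c=='scene' else im[110:310,220:400],None,fx=3,fy=3,interpolation=2)[...,::-1])
for w in([Ws[0]],[Ws[1]],Ws):print(hubfit(w,3.14),hubfit(w,3.14,(.489,.114),True)[0])
# hook prong: points near
for W in Ws:
    m=(W[...,2]>.2)&(W[...,2]<.26)&(W[...,0]<.435)&(abs(W[...,1]-.114)<.03);print(np.percentile(W[m],[2,50,98],axis=0).round(3).tolist())
    m=(W[...,2]>.145)&(W[...,2]<.165)&(abs(W[...,0]-.5)<.03)&(abs(W[...,1]+.11)<.04);print('bar',W[m].mean(0) if m.any() else 0)
E
```

```text
time_s: 8.0
position: [0.5124, 0.007, 0.3111]
orientation: [-0.002, 1.0, -0.0, 0.003]
force: [1.0, -0.7, 0.0]
gripper_width: 0.004
finger_force: 0.0
time_s: 8.5
position: [0.4914, -0.0948, 0.3085]
orientation: [0.001, 1.0, -0.0, 0.0]
force: [-0.0, -0.1, -0.2]
gripper_width: 0.0
finger_force: 0.0
(np.float64(183.4335381247736), array([0.48703077, 0.11395397]), 427, np.float64(0.0014366226352579327)) 183.39778435260558
(np.float64(183.41147747193293), array([0.49007126, 0.1133596 ]), 423, np.float64(0.0018492901455343664)) 183.40884108320276
(np.float64(183.40094656455105), array([0.4884107 , 0.11360763]), 850, np.float64(0.0018101273008347524)) 183.40345365239722
[[0.387, 0.105, 0.217], [0.409, 0.109, 0.243], [0.433, 0.114, 0.25]]
bar [ 0.50571234 -0.09986752  0.15145523]
[[0.39, 0.105, 0.217], [0.415, 0.108, 0.246], [0.434, 0.113, 0.25]]
bar [ 0.50618589 -0.08964597  0.1485518 ]
```

View pics/scene3c.png

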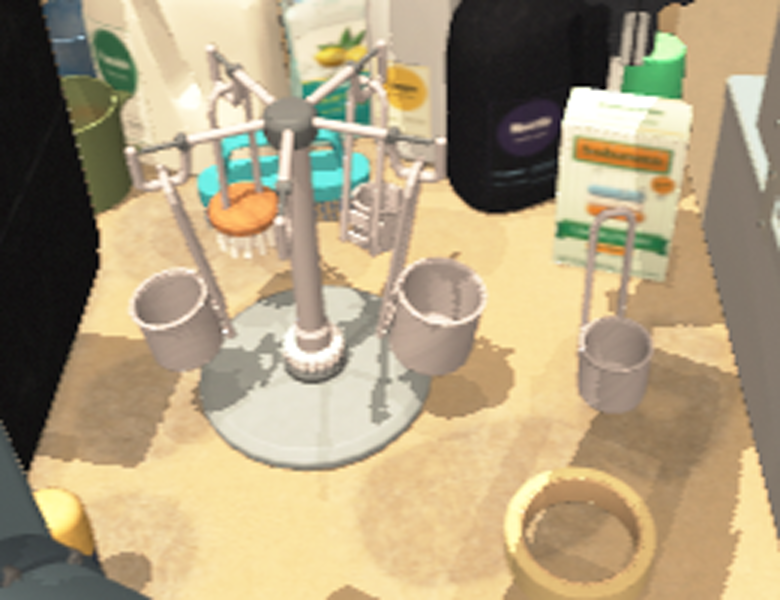

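```bash
python3 -m creep '[[-1,-0.3,0,0,0,-0.12,0.6],[-1.8,-0.5,1,0,0,-0.234,0.6],[-1.8,-0.5,4,0,0,-0.234,0.6],[-1.8,-0.5,7,0,0,-0.234,0.6],[-1.8,-0.5,9,0,0,-0.234,0.6],[-1.8,-0.5,10,0,0,-0.234,0.6],[-1.8,-0.5,10,0,0,-0.234,0.6]]'
python3 - <<'E'
from h import *
Ws=[]
for c in('scene','top'):
    im,d=ctrl.snapshot(c);W=cloud(c,d)
    if c=='scene':cv2.imwrite('pics/s4.png',cv2.resize(im[130:310,300:460],None,fx=3.3,fy=3.3,interpolation=2)[...,::-1])
    m=(W[...,2]>.06)&(W[...,2]<.157)&(np.hypot(W[...,0]-.508,W[...,1]+.1)<.022)
    print(c,m.sum(),W[m].mean(0) if m.any() else 0)
s=ctrl.sense();print(s['position'])
E
```

```text
time_s: 9.3
position: [0.509, -0.0972, 0.207]
orientation: [-0.118, 0.993, 0.001, -0.001]
force: [-0.2, -0.9, 0.7]
gripper_width: 0.801
finger_force: 0.0
scene 205 [ 0.50560998 -0.10040875  0.11413337]
top 0 0
[ 0.51018887 -0.09820367  0.20925451]
```

View pics/s4.png

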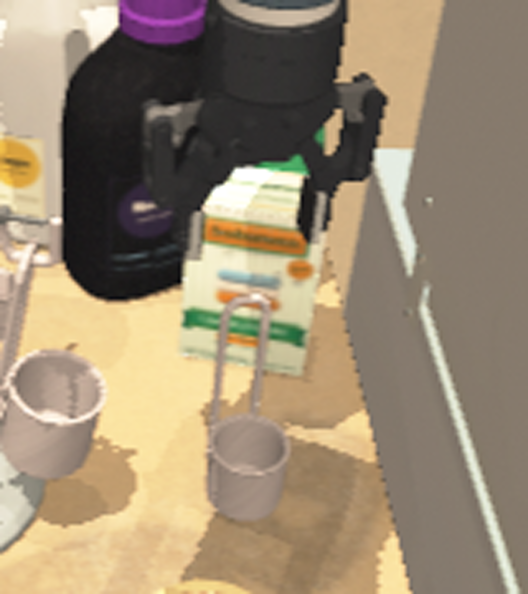

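```bash
python3 -m creep '[[0,-0.15,2,0,0,0,0.6],[0.1,-0.15,4,0,0,0,0.6],[0.1,-0.15,5.5,0,0,0,0.6],[0.1,-0.15,6.5,0,0,0,0.6],[0.1,-0.15,6.8,0,0,0,0.6],[0.1,-0.15,6.8,0,0,0,0.2],[0.1,-0.15,6.8,0,0,0,0],[0.1,-0.15,6.8,0,0,0,-0.1],[0.1,-0.15,6.8,0,0,0,-0.2],[0.1,-0.15,6.8,0,0,0,-0.3]]' && python3 -m creep '[[0,0,0,0,0,0,-0.5],[0,0,0,0,0,0,-1],[0,0,0,0,0,0,-1],[0,0,0,0,0,0,-1]]'
```

```text
time_s: 10.4
position: [0.5096, -0.1005, 0.1413]
orientation: [-0.117, 0.993, -0.0, 0.001]
force: [0.7, 0.6, 4.1]
gripper_width: 0.37
finger_force: 58.9
time_s: 10.8
position: [0.5096, -0.1005, 0.1413]
orientation: [-0.117, 0.993, -0.0, 0.001]
force: [0.1, 0.2, 5.3]
gripper_width: 0.365
finger_force: 59.0
```

```bash
python3 -m creep '[[0,0,-0.5,0,0,0,-1],[0,0,-1.5,0,0,0,-1],[0,0,-3,0,0,0,-1],[0,0,-5,0,0,0,-1],[0,0,-7,0,0,0.05,-1],[0,0,-9,0,0,0.1,-1],[0,0,-11,0,0,0.14,-1],[0,0,-12.5,0,0,0.175,-1],[0,0,-13,0,0,0.175,-1],[0,0,-13,0,0,0.175,-1]]' && python3 -m creep '[[1,0,0,0,0,0,-1],[3,0,0,0,0,0,-1],[6,0,0,0,0,0,-1],[9,0,0,0,0,0,-1],[12,0,0,0,0,0,-1],[15,0,0,0,0,0,-1],[17,0,0,0,0,0,-1],[18,0,0,0,0,0,-1],[18,0,0,0,0,0,-1]]'
```

```text
time_s: 11.8
position: [0.509, -0.1004, 0.2711]
orientation: [-0.03, 1.0, -0.0, 0.001]
force: [0.6, 0.4, -1.9]
gripper_width: 0.367
finger_force: 59.5
time_s: 12.7
position: [0.3282, -0.1108, 0.2697]
orientation: [-0.029, 1.0, 0.0, -0.0]
force: [0.9, 0.5, -1.3]
gripper_width: 0.364
finger_force: 59.6
```

```bash
python3 -m creep '[[0,1,0,0,0,0,-1],[0,3,0,0,0,0,-1],[0,6,0,0,0,0,-1],[-0.2,9,0,0,0,0,-1],[-0.4,12,0,0,0,0,-1],[-0.6,15,0,0,0,0,-1],[-1,18,0,0,0,0,-1],[-1.3,20,0,0,0,0,-1],[-1.4,21.4,0,0,0,0,-1],[-1.4,21.4,0,0,0,0,-1]]'
python3 - <<'E'
from h import *
Ws=[]
for c in('scene','top'):
    im,d=ctrl.snapshot(c);W=cloud(c,d);Ws.append(W)
    cv2.imwrite(f'pics/{c}5c.png',cv2.resize(im[150:350,170:430] if c=='scene' else im[190:350,220:380],None,fx=3,fy=3,interpolation=2)[...,::-1])
    p=ctrl.sense()['position']
    m=(np.hypot(W[...,0]-p[0]+.03,W[...,1]-p[1])<.07)&(W[...,2]>p[2]-.15)&(W[...,2]<p[2]+.012)
    q=W[m];print(c,len(q),np.percentile(q,[2,50,98],axis=0).round(3).tolist() if len(q) else '')
    rim=q[(q[:,2]<p[2]-.075)];
    if len(rim)>10:print('cup',cv2.minEnclosingCircle(rim[:,:2].astype(np.float32)),rim[:,2].max(),rim[:,2].min())
print(p);print(hubfit(Ws,3.14),hubfit(Ws[:1],3.14))
E
```

```text
time_s: 13.7
position: [0.3303, 0.1057, 0.27]
orientation: [-0.032, 0.999, 0.0, -0.001]
force: [-0.8, 0.1, -1.6]
gripper_width: 0.367
finger_force: 59.9
scene 1825 [[0.273, 0.078, 0.132], [0.318, 0.105, 0.172], [0.329, 0.13, 0.28]]
cup ((0.30265581607818604, 0.10265200585126877), 0.031294453889131546) 0.1947012257098602 0.13017200776250767
top 0 
[0.33041411 0.10411512 0.27005616]
(np.float64(183.09937266525677), array([0.48976605, 0.1131622 ]), 508, np.float64(0.001794412460225145)) (np.float64(183.30694851478722), array([0.48767273, 0.11330741]), 86, np.float64(0.0014688607740387949))
```

View pics/scene5c.png

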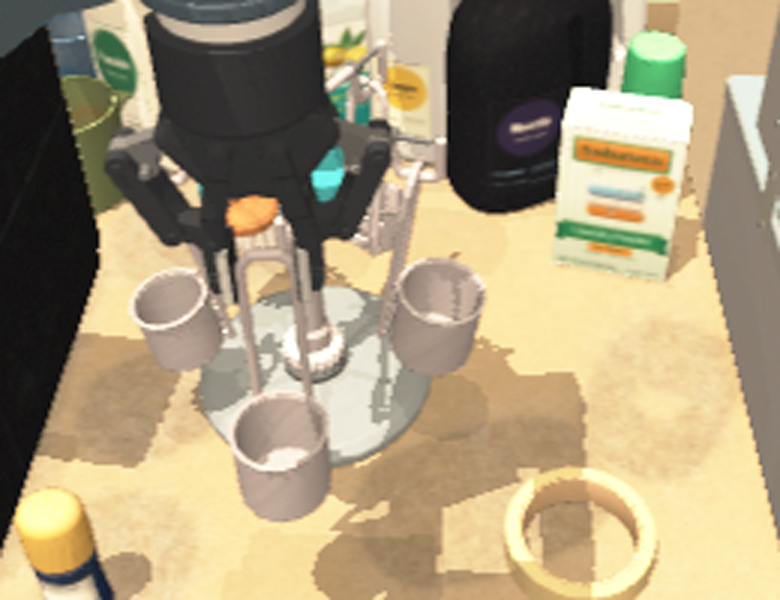

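```bash
python3 -m creep '[[-0.7,0,0,0,0,0,-1],[-1.5,0,0,0,0,0,-1],[-2.5,0,0,0,0,0,-1],[-3.5,0,0,0,0,0,-1],[-4.5,0,0,0,0,0,-1],[-5.5,0,0,0,0,0,-1],[-6.5,0,0,0,0,0,-1],[-7.2,0,0,0,0,0,-1],[-7.2,0,0.7,0,0,0,-1],[-7.2,0,1.2,0,0,0,-1]]' && python3 -m creep '[[0,0,0,0,0,0,-1],[0,0,0,0,0,0,-1]]'
python3 - <<'E'
from h import *
s=ctrl.sense();p=s['position']
im,d=ctrl.snapshot('scene');W=cloud('scene',d)
cv2.imwrite('pics/s6.png',cv2.resize(im[160:300,200:340],None,fx=4,fy=4,interpolation=2)[...,::-1])
for lo,hi in((.255,.27),(.242,.2535),(.215,.235),(.19,.21)):
    m=(W[...,2]>lo)&(W[...,2]<hi)&(abs(W[...,1]-.108)<.022)&(W[...,0]>.37)&(W[...,0]<.425)
    print(lo,m.sum(),np.percentile(W[m],[5,50,95],axis=0).round(3).tolist() if m.any() else '')
print(p,proj('scene',[.391,.1079,.25]))
E
```

```text
time_s: 14.8
position: [0.402, 0.1078, 0.2574]
orientation: [-0.03, 1.0, 0.0, -0.001]
force: [-0.2, -0.1, -1.7]
gripper_width: 0.364
finger_force: 60.0
time_s: 15.0
position: [0.4019, 0.1079, 0.258]
orientation: [-0.03, 1.0, 0.0, -0.0]
force: [-0.1, 0.3, -2.3]
gripper_width: 0.365
finger_force: 60.0
0.255 121 [[0.388, 0.088, 0.256], [0.396, 0.117, 0.264], [0.401, 0.128, 0.269]]
0.242 117 [[0.388, 0.089, 0.243], [0.396, 0.11, 0.247], [0.418, 0.127, 0.253]]
0.215 118 [[0.388, 0.091, 0.217], [0.398, 0.108, 0.225], [0.42, 0.123, 0.233]]
0.19 55 [[0.396, 0.091, 0.192], [0.398, 0.097, 0.201], [0.401, 0.123, 0.208]]
[0.40187739 0.10785726 0.2580017 ] (np.float64(263.42140415219774), np.float64(221.78859510920992))
```

View pics/s6.png

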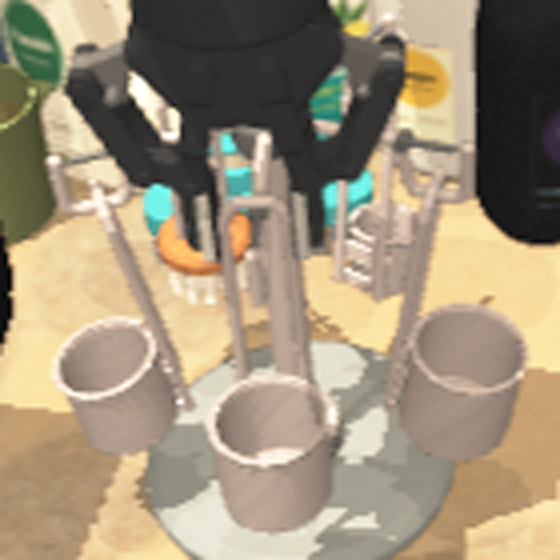

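```bash
python3 - <<'E'
from h import *
def c(*X):
    u,v=proj('scene',X);return round((u-200)*4),round((v-160)*4)
print('bar',c(.402,.125,.269),c(.402,.091,.269),'prong',c(.390,.108,.25),c(.390,.108,.217),'upright',c(.42,.1095,.245),c(.42,.1095,.217),'cap',c(.489,.1137,.254),'tips',c(.402,.13,.241))
E
```

```text
bar (212, 195) (293, 196) prong (253, 249) (260, 306) upright (259, 211) (264, 259) cap (266, 101) tips (207, 245)
```

```bash
python3 -m creep '[[0,0,0.8,0,0,0,-1],[0,0,1.4,0,0,0,-1],[0,0,1.7,0,0,0,-1],[0,0,1.9,0,0,0,-1],[0,0,2.1,0,0,0,-1],[0,0,2.3,0,0,0,-1],[0,0,2.5,0,0,0,-1],[0,0,2.7,0,0,0,-1],[0,0,2.9,0,0,0,-1],[0,0,3.1,0,0,0,-1]]' && python3 -m creep '[[0,0,0.2,0,0,0,-1],[0,0,0.4,0,0,0,-1],[0,0,0.6,0,0,0,-1],[0,0,0.8,0,0,0,-1]]'&& python3 -m creep '[[0,0,0.1,0,0,0,-1],[0,0,0.2,0,0,0,-1],[0,0,0.3,0,0,0,-1],[0,0,0.3,0,0,0,-1]]'
```

```text
time_s: 16.05
position: [0.4027, 0.1078, 0.2275]
orientation: [-0.03, 1.0, -0.0, 0.001]
force: [0.4, 0.6, 0.5]
gripper_width: 0.369
finger_force: 60.1
time_s: 16.45
position: [0.4018, 0.1078, 0.2188]
orientation: [-0.03, 1.0, -0.0, -0.001]
force: [-1.8, 0.7, -0.5]
gripper_width: 0.363
finger_force: 60.1
time_s: 16.85
position: [0.4023, 0.1078, 0.2161]
orientation: [-0.03, 1.0, -0.0, -0.0]
force: [-0.9, -0.2, -1.0]
gripper_width: 0.367
finger_force: 60.0
```

```bash
python3 -m creep '[[0,0,0.1,0,0,0,-1],[0,0,0.15,0,0,0,-1],[0,0,0.15,0,0,0,-1]]'
python3 - <<'E'
from h import *
im,d=ctrl.snapshot('scene');cv2.imwrite('pics/s7.png',cv2.resize(im[180:260,225:305],None,fx=7,fy=7,interpolation=2)[...,::-1])
W=cloud('scene',d);m=(W[...,2]>.24)&(W[...,2]<.252)&(abs(W[...,1]-.109)<.008)&(W[...,0]>.38)&(W[...,0]<.43)
print(W[m].round(3).tolist())
E
```

```text
time_s: 17.15
position: [0.4023, 0.1078, 0.2147]
orientation: [-0.03, 1.0, 0.0, -0.0]
force: [-0.3, -0.4, -1.2]
gripper_width: 0.364
finger_force: 60.0
[[0.417, 0.114, 0.25], [0.419, 0.112, 0.248], [0.419, 0.111, 0.248], [0.417, 0.114, 0.247], [0.418, 0.112, 0.246], [0.417, 0.11, 0.247], [0.419, 0.109, 0.246], [0.419, 0.107, 0.246], [0.419, 0.105, 0.246], [0.416, 0.114, 0.246], [0.415, 0.112, 0.246], [0.413, 0.11, 0.249], [0.414, 0.108, 0.248], [0.419, 0.107, 0.243], [0.418, 0.106, 0.244], [0.412, 0.111, 0.247], [0.411, 0.11, 0.248], [0.413, 0.108, 0.246], [0.419, 0.108, 0.241], [0.409, 0.111, 0.247], [0.41, 0.11, 0.246], [0.41, 0.108, 0.246], [0.409, 0.111, 0.245], [0.405, 0.109, 0.248], [0.407, 0.107, 0.247], [0.405, 0.111, 0.246], [0.403, 0.109, 0.248], [0.401, 0.11, 0.247], [0.401, 0.108, 0.247], [0.398, 0.11, 0.248], [0.4, 0.108, 0.246], [0.396, 0.109, 0.247], [0.398, 0.108, 0.246], [0.391, 0.11, 0.249], [0.392, 0.109, 0.249], [0.391, 0.107, 0.249], [0.389, 0.11, 0.249], [0.386, 0.108, 0.251], [0.39, 0.107, 0.249], [0.391, 0.106, 0.247], [0.388, 0.11, 0.248], [0.388, 0.108, 0.248], [0.387, 0.106, 0.249], [0.389, 0.105, 0.247], [0.388, 0.11, 0.246], [0.387, 0.108, 0.246], [0.386, 0.107, 0.247], [0.388, 0.105, 0.245], [0.388, 0.111, 0.243], [0.387, 0.109, 0.244], [0.388, 0.107, 0.243], [0.389, 0.106, 0.243], [0.389, 0.111, 0.24], [0.388, 0.109, 0.241], [0.386, 0.107, 0.242], [0.388, 0.106, 0.241]]
```

View pics/s7.png

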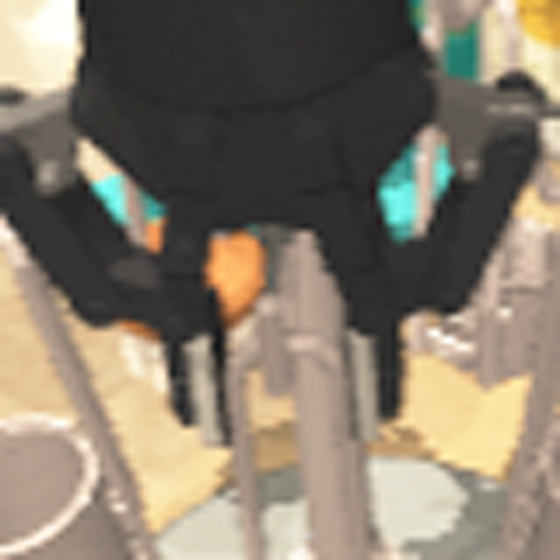

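```bash
python3 -m creep '[[0,0,0,0,0,0,-0.2],[0,0,0,0,0,0,-0.1],[0,0,0,0,0,0,0],[0,0,0,0,0,0,0.15],[0,0,0,0,0,0,0.15],[0,0,0,0,0,0,0.15],[0,0,0,0,0,0,0.15],[0,0,0,0,0,0,0.15],[0,0,0,0,0,0,0.15],[0,0,0,0,0,0,0.15]]' && python3 -m creep '[[0,0,-0.5,0,0,0,0.15],[0,0,-1,0,0,0,0.15],[0,0,-2,0,0,0,0.15],[0,0,-3,0,0,0,0.15],[0,0,-4,0,0,0,0.15],[0,0,-6,0,0,0,0.15],[0,0,-8,0,0,0,0.15],[3,0,-9,0,0,0,0.15],[5,0,-10,0,0,0,0.15],[6,0,-10,0,0,0,0.15]]' && python3 -m creep '[[0,-4,0,0,0,0,0.15],[0,-8,0,0,0,0,0.15],[0,-12,0,0,0,0,0.15],[0,-14,0,0,0,0,0.15],[0,-14,0,0,0,0,0.15]]'
python3 - <<'E'
from h import *
im,d=ctrl.snapshot('scene');cv2.imwrite('pics/s8.png',cv2.resize(im[170:330,200:340],None,fx=3.7,fy=3.7,interpolation=2)[...,::-1])
W=cloud('scene',d);m=(W[...,2]>.2)&(W[...,2]<.252)&(abs(W[...,1]-.109)<.025)&(W[...,0]>.38)&(W[...,0]<.43)
q=W[m]
print('keeper',q[(q[:,0]>.395)&(q[:,0]<.412)&(q[:,2]>.235)].round(3).tolist())
b=q[(abs(q[:,1]-.1085)>.006)&(q[:,2]<.235)];print('bar',b[np.argsort(-b[:,2])][:25].round(3).tolist())
print(hubfit([W],3.14,(.489,.1137),True))
for t in('powder_box','spray_can'):
    for o in ctrl.outline_of(t,'scene')[:1]:print(t,np.round(o['centre']))
E
```

```text
time_s: 18.2
position: [0.4024, 0.1078, 0.2148]
orientation: [-0.03, 1.0, 0.0, 0.0]
force: [-0.5, -1.0, -0.6]
gripper_width: 0.579
finger_force: 0.0
time_s: 19.2
position: [0.3422, 0.1043, 0.3168]
orientation: [-0.03, 1.0, -0.0, 0.002]
force: [0.5, 0.3, -0.2]
gripper_width: 0.577
finger_force: 0.0
time_s: 19.7
position: [0.3509, -0.0376, 0.3147]
orientation: [-0.027, 1.0, -0.0, -0.0]
force: [0.9, -0.9, -0.1]
gripper_width: 0.573
finger_force: 0.0
keeper [[0.411, 0.108, 0.248], [0.41, 0.111, 0.246], [0.41, 0.11, 0.246], [0.407, 0.111, 0.247], [0.407, 0.109, 0.247], [0.408, 0.108, 0.246], [0.404, 0.11, 0.247], [0.406, 0.109, 0.246], [0.401, 0.11, 0.248], [0.401, 0.108, 0.247], [0.399, 0.11, 0.247], [0.399, 0.108, 0.247], [0.396, 0.11, 0.247], [0.397, 0.108, 0.247]]
bar [[0.398, 0.115, 0.227], [0.4, 0.1, 0.225], [0.4, 0.101, 0.225], [0.4, 0.098, 0.225], [0.398, 0.115, 0.225], [0.398, 0.099, 0.225], [0.398, 0.101, 0.225], [0.398, 0.117, 0.225], [0.397, 0.115, 0.223], [0.397, 0.098, 0.223], [0.397, 0.1, 0.223], [0.4, 0.098, 0.223], [0.4, 0.096, 0.223], [0.398, 0.101, 0.223], [0.398, 0.117, 0.222], [0.399, 0.096, 0.222], [0.402, 0.12, 0.221], [0.397, 0.098, 0.221], [0.397, 0.117, 0.221], [0.4, 0.119, 0.221], [0.402, 0.095, 0.221], [0.397, 0.115, 0.22], [0.4, 0.095, 0.22], [0.398, 0.1, 0.22], [0.401, 0.121, 0.22]]
(np.float64(183.37005541871412), array([], dtype=float64), 425, np.float64(0.002013032899503799))
powder_box [375. 219.]
spray_can [385. 174.]
```

View pics/s8.png

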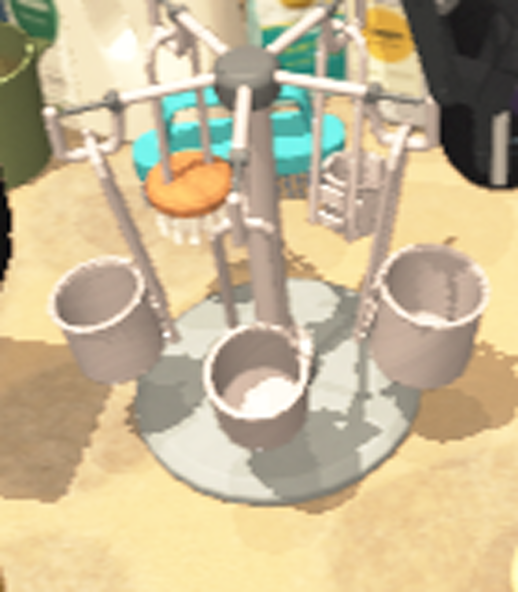

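The dipper hangs on the front hook (cup at 255,385; loop at 240,225). The keeper rod is level above the bar, and the gripper is clear. I'll let the swing settle and then hand the job in.

```bash
for i in 1 2 3; do python3 -m creep '[[0,0,0,0,0,0,0.15],[0,0,0,0,0,0,0.15],[0,0,0,0,0,0,0.15],[0,0,0,0,0,0,0.15],[0,0,0,0,0,0,0.15],[0,0,0,0,0,0,0.15],[0,0,0,0,0,0,0.15],[0,0,0,0,0,0,0.15],[0,0,0,0,0,0,0.15],[0,0,0,0,0,0,0.15]]' | head -1; done
python3 -c "
from station import ctrl
print(ctrl.close_job())"
```

```text
time_s: 20.85
time_s: 21.85
time_s: 22.85
the job is handed in; nothing more can be done
None
```

The dipper hangs on the empty hook, which now faces the robot; the last picture showed the keeper shut above the loop and the gripper clear, and I handed the job in at about 23 s (no verdict was returned).

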